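Set and lock the iris ring of a bench-mounted blower

TASK

Gently push the iris ring's lever around until it lines up with the one long mark on the scale under it, and leave it there. Then press the small clamp lever on the side towards the robot fully down. Only push and press, and leave the tin, the basket and the spanner where they are.

Things in the scene. Friction and masses are not known exactly. Their poses are not given: they have to be found in the camera images.
- blower: The blue blower, fixed to the bench, at varying places and yaw; origin under its centre, on the bench. Round housing 196 mm in diameter, top at 97 mm; its x axis points along its motor, away from the robot within 0.35 rad; z up. The motor sticks out low, up to 230 mm from the centre, top below 110 mm.
- axis (a point): Centre of the iris ring, on its vertical axis, at the height of its top edge, 118 mm above the bench. The ring is steel, 132 mm in diameter, and lies flat on top of the blower.
- post_top (a point): Centre of the top of the upright black round post at the outer end of the ring's lever: 16 mm in diameter, top 155 mm and foot 106 mm above the bench, 120 mm from the ring's axis. The lever is a radial flat bar 6 mm wide, its top at 114 mm. Apart from the clamp lever nothing nearby is higher than 118 mm.
- pointer (a point): Point on the lever bar's centre line, 97 mm from the ring's axis, 114 mm above the bench: it is what must come over the long mark.
- mark (a point): The long mark: a black bar 8 mm wide and 36 mm long, radial, on the aluminium scale plate (184 mm in diameter, top 102.5 mm above the bench) under the lever; it sticks out 12 mm past the rim. The point is on its centre line, 97 mm from the ring's axis. The ten other marks, 12 degrees apart, are thin and 12 mm long. The scale is fixed, clocked differently each time.
- ring (a joint): Angle of the ring and its lever, rad, counter-clockwise positive seen from above, 0 where the lever points along the blower's x axis (over the motor), stops at -1.45 and 1.45. It starts well clockwise of the long mark. It stays where it is left: friction of about 2.5 N at the post, no spring.
- clamp (a joint): Angle of the clamp lever, rad: 0 standing open at 50 degrees above level, 0.87 fully down (level) against its stop. It stays where it is left; pressing it straight down near its pad takes about 2 to 4 N.
- clamp_pad (a point): Centre of the black pad, 22 mm square and 10 mm thick, at the free end of the clamp lever, 54 mm from its hinge. It stands 155 mm above the bench when open and 114 mm when fully down. The lever is 12 mm wide and 8 mm thick.
- clamp_pivot (a point): The clamp lever's hinge, 114 mm above the bench, on a lug on the blower's side towards the robot: 109 mm from the ring's axis along the blower's -x and 35 mm along its -y. The lever points along the blower's +y from it and swings down in that vertical plane.
- tin: A white tin, 70 mm in diameter and 95 mm high, loose, standing beside the blower; origin at the centre of its underside. Leave it alone.
- basket: A dark perforated steel strainer basket, round and open at the top, 150 mm in diameter and 60 mm high, loose, beside the blower; origin at the centre of its underside. Leave it alone.
- spanner: A spanner 160 mm long lying flat and loose near the motor; origin at its middle underneath, along its own x. Leave it alone.

How it is judged:
By the outcome, as a careful person would: the job done as asked, in the order asked, and still so for the second after the job is handed in, with the robot touching nothing.
It also fails if it takes over 67 s, if anything falls off the work surface, if the arm or the gripper's body presses on something with over 40 N, if the wrist force passes 120 N, or if a joint passes its speed limit or range.

ROBOT

A 6-joint arm with a two-finger parallel gripper is mounted at the origin on the work surface. World frame = base frame: x ahead of the robot, y to its left, z up, the work surface at z = 0. Lengths are in m, angles in rad, forces in N, time in s.
With the tool pointing down it reaches from about 0.25 to 0.775 m from the base axis. Payload 8.9 kg.
Tool frame: the origin (TCP) lies between the finger pads; the fingertips stand 11 mm ahead of it and the grasp point (between the pads) lies 8 mm behind it; z points along the fingers, y is the line along which they close (so a half turn about z gives the same grasp; the last joint's range is limited). The gripper opens to 85 mm and grips with 20 to 120 N. Pads are 22 mm wide; open, the fingers measure 114 mm over their backs; the gripper's body (76 mm by 85 mm) begins 54 mm behind the grasp point. The pads swing forward as they close: fully open they stand 13 mm farther back than shut.
Start: joints at [1.06, 0.291, -0.153, 1.127, 0, 1.431], TCP at [0.191, 0.489, 0.242] pointing down, gripper open.
Joint ranges: [-2.52, 2.52], [-0.91, 1.74], [-1.3, 1.37], [-1.96, 2.02], [-1.52, 1.47], [-3.14, 3.14]. Speed limits (rad/s): [2.22, 2.22, 2.79, 3.14, 3.14, 3.14].

INTERFACE

Orientations are given as a unit quaternion [x, y, z, w].
In Python, from cell import sense, vision, job, nets gives the robot as it stands. The module is installed in compiled form; this text tells all that it offers.
- The arm moves only by the tool move_arm, never from a script. Its argument "increments" is a list of rows, each a list of 5 numbers: the shift along the tool's x, y, z in m, then the turn about the tool's z in degrees, then the opening in per cent of the stroke, from 0 (shut) to 100 (fully open). A call has exactly 8 rows; each row is the pose to reach, as a shift and turn from the pose commanded when the call began, along the tool's axes at that moment; what a row does not reach only later rows make up. A row lasts 1/12 s, in which the tool goes at most 41.7 mm and 7.16 degrees, less where a joint would pass 70% of its speed; a pose out of reach is approached as far as the arm can. A call with a gripper value outside its range is refused whole. The fingers move at their own pace and stop on an object; "force" is the grip in N (left out, the last holds). Time passes only in rows, so rows that repeat a pose let the fingers close, or fill a call up. It gives the time, the measured TCP pose, the force, the opening and the grip force at its end, in the units of the state.
- sense(): the state, without advancing time (a new reading comes with each control period).
- vision.read_camera(name): name is "side" or "top"; returns the picture (400x640x3 uint8, red, green, blue); there is no depth.
- vision.camera_model(name): a dict with "camera_matrix" (3x3 intrinsics, pixels), "T" (4x4, takes a point from camera to world coordinates). Camera axes: x right, y up, looking along -z (the intrinsics and any distortion apply to the point x, -y, -z); pixel columns grow to the right and rows downward; lengths in m; the calibration is good to about 2 mm. A picture is of the moment at which its call begins. camera_model takes no time and is no camera call.
- job.job_done(): hands the job in; it is judged then, once.
Trained networks look in the newest picture that a camera, given by its name, has taken for a name from the list of things; names that differ only in an ending like _2 or _b are one class to them, and where a whole thing is asked for, a point or a joint stands for the part that bears it (a point fixed in the world has none). Each returns a list of dicts, best first, with "p" (0 to 1); they miss things now and then, are a little off and sometimes report something else, mostly with a low value. They report only what shows in the picture. A call takes as long as a camera call.
- nets.trace(camera, query): "pixels" (400x640 bool, what is visible of it) and "point" ([column, row] in pixels, amid what is visible of it).
The state is a dict: "time_s": time; "joint_pos": joint angles; "joint_velocities": joint speeds; "joint_efforts": joint torques, N m; "position": TCP position; "eef_rot": TCP orientation; "wrist_force": force on the tool from outside, world axes, zero at the start; "wrist_torque": the same for the moment, N m; "width": finger opening in m; "grasp_force": force on a finger pad.
Only numpy, scipy, OpenCV 4.12 (cv2) and the standard library are available. Lean on these libraries where they do the work, as an engineer would, in place of code of your own. Each camera call takes 0.05 s, during which the arm holds its last target. There are 200 camera calls.

## Working session

There is one attempt and no reset: what is moved stays moved. The work goes in short steps, Python scripts to look and compute and a tool call to move; the robot and the scene stay as the last step left them, time stands still between calls to the robot, and variables do not carry over. Pictures are saved under pics/ and viewed, at most 10 in all, crops included, and the job is handed in when it is done.

Besides the shell and the picture viewer there is one more tool, called after "Request:" in YAML: its name, and indented under it one key for each argument. move_arm: Moves the arm, as the interface text tells. Its arguments: {"type":"object","properties":{"increments":{"type":"array","items":{"type":"array","items":{"type":"number"}}},"force":{"type":"number"}},"required":["increments"]}

```bash
mkdir -p pics
cat > h.py <<'E'
import numpy as np, cv2
from cell import sense, vision, job, nets
def proj(cam,P):
    m=vision.camera_model(cam);K=np.array(m['camera_matrix']);T=np.array(m['T'])
    p=np.linalg.inv(T)@np.append(P,1);q=K@np.array([p[0],-p[1],-p[2]]);return q[:2]/q[2]
def ray(cam,px,z):
    m=vision.camera_model(cam);K=np.array(m['camera_matrix']);T=np.array(m['T'])
    d=np.linalg.inv(K)@np.array([px[0],px[1],1.]);d=T[:3,:3]@np.array([d[0],-d[1],-d[2]])
    o=T[:3,3];return o+d*(z-o[2])/d[2]
def save(cam,n,crop=None,s=1):
    im=vision.read_camera(cam)[:,:,::-1].copy()
    if crop: a,b,c,d=crop;im=cv2.resize(im[b:d,a:c],None,fx=s,fy=s,interpolation=cv2.INTER_CUBIC)
    cv2.imwrite('pics/'+n,im)
E
python3 - <<'E'
from h import *
for c in('top','side'):
    save(c,c+'0.png');m=vision.camera_model(c);print(c,{k:np.round(v,3).tolist() if k!='x' else v for k,v in m.items()})
    for q,z in(('ring',.118),('post_top',.155),('clamp_pad',.155),('blower',.097),('tin',.095),('basket',.06),('mark',.1025)):
        try:
            for r in nets.trace(c,q)[:2]: print(c,q,round(r['p'],2),np.round(r['point']),r['pixels'].sum(),ray(c,r['point'],z).round(3))
        except Exception as e: print(q,e)
print(sense())
E
```

```text
top {'camera_matrix': [[434.272, 0.0, 322.112], [0.0, 434.272, 205.181], [0.0, 0.0, 1.0]], 'T': [[-0.109, 0.967, -0.232, 0.388], [-0.994, -0.107, 0.02, 0.085], [-0.005, 0.232, 0.973, 1.118], [0.0, 0.0, 0.0, 1.0]]}
top ring 0.87 [364. 224.] 2547 [ 0.57  -0.029  0.118]
top post_top 0.61 [363. 227.] 2632 [ 0.558 -0.021  0.155]
top clamp_pad 0.6 [384. 269.] 183 [ 0.459 -0.055  0.155]
top blower 0.61 [347. 224.] 7548 [0.579 0.009 0.097]
top basket 0.72 [256. 258.] 3183 [0.527 0.237 0.06 ]
top basket 0.65 [386. 271.] 136 [ 0.461 -0.072  0.06 ]
top mark 0.84 [343. 251.] 2287 [0.515 0.026 0.103]
side {'camera_matrix': [[366.341, 0.0, 317.678], [0.0, 366.341, 200.544], [0.0, 0.0, 1.0]], 'T': [[0.789, 0.378, -0.485, 0.214], [-0.615, 0.498, -0.612, -0.449], [0.01, 0.781, 0.625, 0.658], [0.0, 0.0, 0.0, 1.0]]}
side ring 0.75 [325. 243.] 2701 [ 0.56  -0.039  0.118]
side ring 0.51 [291. 263.] 299 [ 0.472 -0.041  0.118]
side post_top 0.95 [326. 242.] 2768 [ 0.538 -0.066  0.155]
side clamp_pad 0.88 [291. 261.] 314 [ 0.458 -0.065  0.155]
side blower 0.79 [329. 261.] 9150 [ 0.545 -0.068  0.097]
side ti
[... 193 characters left out ...]
1.05971803e+00,  2.90704807e-01, -1.53397424e-01,  1.12668747e+00,
       -2.21599169e-06,  1.43151942e+00]), 'joint_velocities': array([ 8.30067898e-04,  1.73003806e-04,  8.56027529e-05, -1.28958151e-03,
        2.90412670e-07,  8.89310949e-05]), 'joint_efforts': array([ 2.99535823e-03, -5.36965978e+01,  3.31635654e+01,  1.63419107e-03,
       -8.11749260e-05, -5.92019873e-06]), 'position': array([0.19071789, 0.4891392 , 0.24230357]), 'eef_rot': array([1.84831784e-01, 9.82770172e-01, 2.78626706e-06, 2.10865024e-06]), 'wrist_force': array([ 0.25777343,  1.08644523, -0.65459951]), 'wrist_torque': array([-0.01071648, -0.00904247, -0.03380831]), 'grasp_force': 0.0, 'width': 0.08552842652659377}
```

View pics/top0.png

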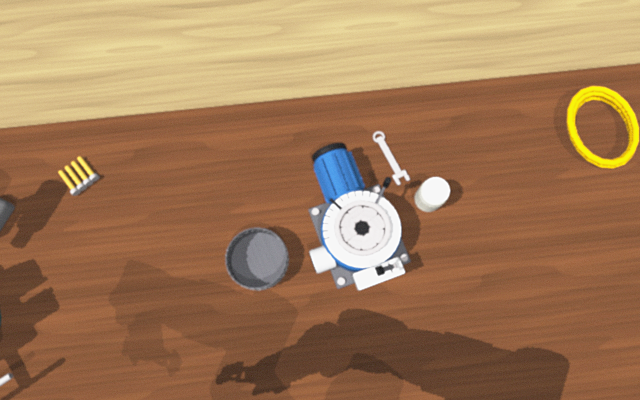

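View pics/side0.png

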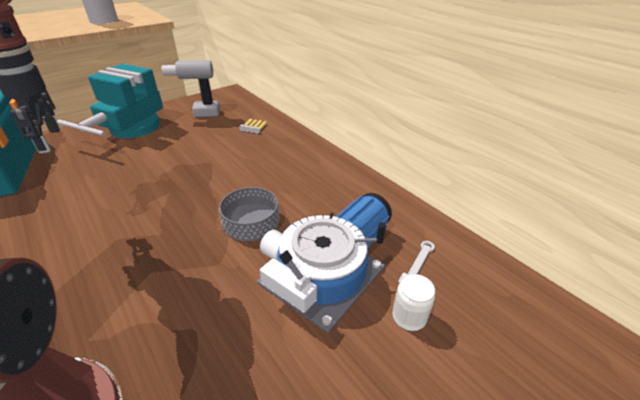

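Top view: iris centre is near (362,227), the post near (387,183), a candidate long mark near (337,205), the clamp pad near (380,270), and the tin at (432,193). I'll zoom in and fit.

Run:
```python
from h import *
save('top','topz.png',(300,160,440,290),5.5)
for c in('top','side'):
    vision.read_camera(c)
    for q in('ring','clamp_pad','spanner','tin','basket'):
        for r in nets.trace(c,q)[:1]:
            m=r['pixels'].astype(np.uint8);(x,y),_=cv2.minEnclosingCircle(cv2.findNonZero(m));print(c,q,r['p'],np.round(r['point']),x,y,cv2.boundingRect(m))
```

```text
top ring 0.79 [364. 229.] 368.5 215.0 (335, 178, 56, 78)
top clamp_pad 0.74 [384. 272.] 386.0 269.0 (376, 264, 21, 12)
top spanner 0.98 [392. 162.] 390.8333435058594 158.6999969482422 (375, 134, 34, 51)
top tin 0.74 [431. 191.] 432.2924499511719 194.70755004882812 (415, 177, 36, 35)
top basket 0.87 [255. 260.] 257.20587158203125 258.79412841796875 (226, 227, 64, 64)
side ring 0.8 [324. 245.] 338.5 237.0 (292, 218, 94, 50)
side clamp_pad 0.73 [292. 262.] 293.5 266.0 (279, 250, 27, 32)
side spanner 0.75 [419. 256.] 414.5 261.5 (399, 241, 35, 41)
side tin 0.81 [413. 302.] 412.9148864746094 302.425537109375 (393, 275, 41, 56)
side basket 0.92 [250. 212.] 248.96368408203125 212.71852111816406 (219, 187, 60, 55)
```

View pics/topz.png

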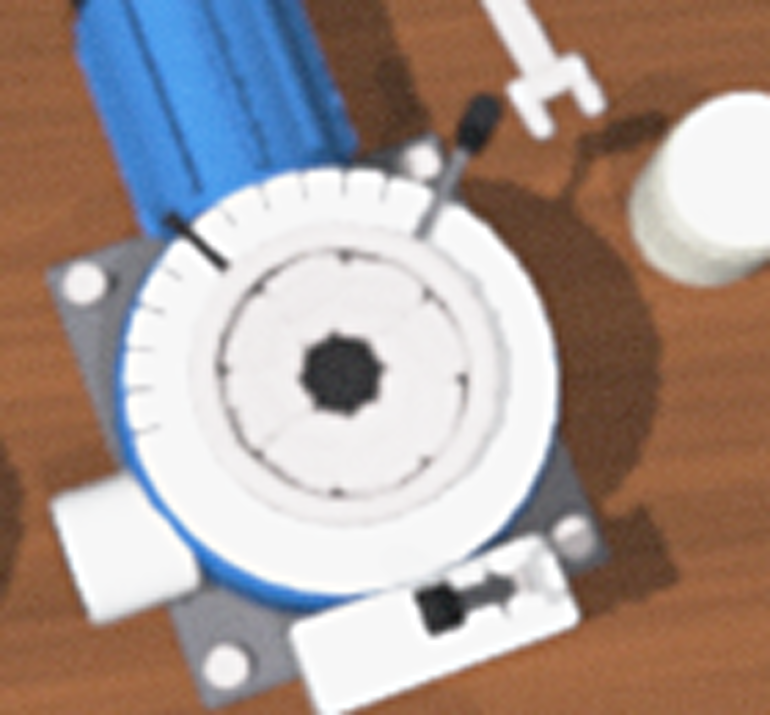

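The zoom shows the long mark running from (172,218) to (225,268) in zoom pixels. The post top is at (485,107), the bar root at (425,235), the plate centre about (339,382) and the pad about (442,608).

Run:
```python
from h import *
P=lambda x,y,z: ray('top',(300+(x+.5)/5.5-.5,160+(y+.5)/5.5-.5),z)
ax=P(339,382,.1025); ax2=P(343,373,.112)
post=P(486,106,.155); bar=P(425,235,.114); bar2=P(460,160,.114); m1=P(172,218,.1025);m2=P(225,268,.1025); pad=P(441,606,.158)
for n,v in dict(ax=ax,hole=ax2,post=post,bar=bar,bar2=bar2,m1=m1,m2=m2,pad=pad).items():
    d=v-ax2; print(n,v.round(4),'r',np.hypot(*d[:2]).round(4),'ang',np.degrees(np.arctan2(d[1],d[0])).round(1))
print('motor far', P(190,0,.06)) 
for n,x,y,z in(('tin',432.3,188,.095),('basket',257,258.8,.06)):print(n,ray('top',(x,y),z))
# triangulate pad using side, blower yaw from base plate bolts
b=[P(*p,.02)[:2] for p in((85,284),(420,160),(573,536),(227,665))]
print(np.round(b,3)); print('yaw',[np.degrees(np.arctan2(*(b[i]-b[j])[::-1])) for i,j in((0,3),(1,2))])
```

```text
ax [ 0.5615 -0.0222  0.1025] r 0.0024 ang 149.7
hole [ 0.5636 -0.0234  0.112 ] r 0.0 ang 0.0
post [ 0.6625 -0.0934  0.155 ] r 0.1212 ang -35.3
bar [ 0.6195 -0.0664  0.114 ] r 0.0705 ang -37.5
bar2 [ 0.6511 -0.0862  0.114 ] r 0.1077 ang -35.6
m1 [0.642  0.041  0.1025] r 0.1015 ang 39.4
m2 [0.6171 0.0206 0.1025] r 0.0693 ang 39.5
pad [ 0.4576 -0.045   0.158 ] r 0.1082 ang -168.5
motor far [0.75607622 0.0188856  0.06      ]
tin [ 0.64456205 -0.20874803  0.095     ]
basket [0.52378547 0.2350843  0.06      ]
[[ 0.635  0.082]
 [ 0.678 -0.083]
 [ 0.493 -0.128]
 [ 0.452  0.037]]
yaw [np.float64(13.898613905335074), np.float64(13.674908240495155)]
```

```bash
cat >> h.py <<'E'
from scipy.spatial.transform import Rotation as R
AX=np.array([.5625,-.0228])
def inc(targets,p0=None,q0=None):
    "targets: (x,y,z,tool-y angle deg); prints shift in tool axes and turn"
    s=sense();p0=s['position'] if p0 is None else p0;M=R.from_quat(s['eef_rot']).as_matrix()
    y0=np.degrees(np.arctan2(M[1,1],M[0,1]))
    for x,y,z,a in targets:
        print((M.T@(np.array([x,y,z])-p0)).round(4).tolist(),round((y0-a+180)%360-180,1))
def arc(a,r=.12): return AX+r*np.array([np.cos(np.radians(a)),np.sin(np.radians(a))])
E
python3 - <<'E'
from h import *
inc([(*arc(-36),.242,54),(*arc(-36),.140,54)])
E
```

```text
[-0.6484, -0.3723, 0.0003] 14.7
[-0.6484, -0.3723, 0.1023] 14.7
```

Request:
move_arm:
  increments:
    - [-0.02,-0.0115,0,0,47]
    - [-0.05,-0.0287,0,0,47]
    - [-0.082,-0.047,0,0,47]
    - [-0.114,-0.0655,0,0,47]
    - [-0.146,-0.084,0,0,47]
    - [-0.178,-0.102,0,0,47]
    - [-0.21,-0.1205,0,0,47]
    - [-0.242,-0.139,0,0,47]

```text
time_s: 2.12
position: [0.3665, 0.2702, 0.2425]
eef_rot: [0.185, 0.983, 0.0, 0.0]
wrist_force: [0.2, 0.9, -0.4]
width: 0.04
grasp_force: 0.0
```

Request:
move_arm:
  increments:
    - [-0.032,-0.0184,0,0,47]
    - [-0.064,-0.0367,0,0,47]
    - [-0.096,-0.055,0,0,47]
    - [-0.128,-0.0735,0,0,47]
    - [-0.16,-0.092,0,0,47]
    - [-0.192,-0.11,0,0,47]
    - [-0.224,-0.1285,0,0,47]
    - [-0.256,-0.147,0,0,47]

```text
time_s: 2.78
position: [0.5517, 0.04, 0.2424]
eef_rot: [0.185, 0.983, 0.0, 0.0]
wrist_force: [0.3, 0.7, -0.0]
width: 0.0402
grasp_force: 0.0
```

Request:
move_arm:
  increments:
    - [-0.03,-0.017,0,3,47]
    - [-0.06,-0.034,0,6,47]
    - [-0.09,-0.052,0,9,47]
    - [-0.115,-0.066,0,12,47]
    - [-0.135,-0.077,0,14.7,47]
    - [-0.146,-0.084,0,14.7,47]
    - [-0.1504,-0.0863,0,14.7,47]
    - [-0.1504,-0.0863,0,14.7,47]

```text
time_s: 3.45
position: [0.6598, -0.0941, 0.2417]
eef_rot: [0.309, 0.951, -0.0, -0.0]
wrist_force: [-0.7, 0.7, 0.0]
width: 0.0401
grasp_force: 0.0
```

Run:
```python
from h import *
s=sense();print(s['time_s'],s['position'],s['width'],s['wrist_force'],s['joint_pos'])
inc([(*arc(-36),.140,54)])
save('side','s1.png',(260,120,460,290),4)
```

```text
3.45 [ 0.65983425 -0.09407982  0.24169439] 0.0401124736084004 [-0.6658583   0.70191214  0.03613014] [-2.51212924e-01  5.72543080e-01  2.84109849e-01  1.28289953e+00
 -1.87473013e-05  3.77902831e-01]
[0.0006, 0.0005, 0.1017] -0.0
```

View pics/s1.png

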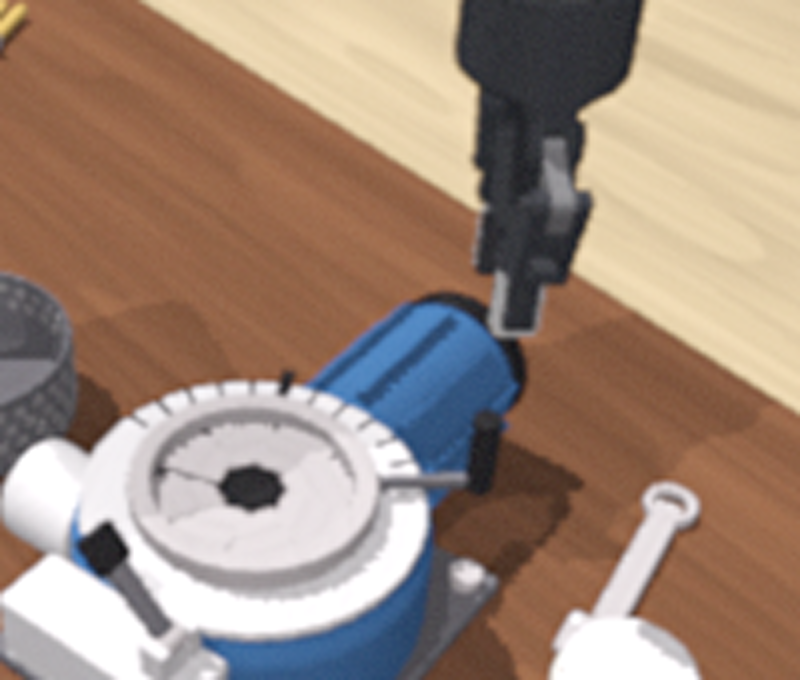

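The side crop puts the post top at about (486,417), with the fingers above it. I'll cross-check the post from this view before lowering.

Run:
```python
from h import *
print(ray('side',(260+486.5/4-.5,120+418.5/4-.5),.155), arc(-36))
```

```text
[ 0.65987335 -0.09488449  0.155     ] [ 0.65958204 -0.09333423]
```

Both views agree to within 2 mm, so I'll lower.

Request:
move_arm:
  increments:
    - [0,0,0.02,0,47]
    - [0,0,0.04,0,47]
    - [0,0,0.06,0,47]
    - [0,0,0.075,0,47]
    - [0,0,0.088,0,47]
    - [0,0,0.096,0,47]
    - [0,0,0.1,0,47]
    - [0,0,0.1,0,47]

```text
time_s: 4.17
position: [0.659, -0.0925, 0.142]
eef_rot: [0.309, 0.951, 0.0, -0.001]
wrist_force: [-0.5, -0.4, -0.3]
width: 0.0401
grasp_force: 0.0
```

Run:
```python
from h import *
s=sense();print(s['position'],s['width'],s['wrist_force'])
print('A');inc([(*arc(a),.140,a+90) for a in np.arange(-33.5,-15,2.5)])
```

```text
[ 0.65898433 -0.09250417  0.14197902] 0.04011212551137361 [-0.524594   -0.37235961 -0.32472806]
A
[-0.0009, 0.0049, 0.002] -2.5
[-0.0005, 0.0101, 0.002] -5.0
[0.0, 0.0153, 0.002] -7.5
[0.0008, 0.0205, 0.002] -10.0
[0.0019, 0.0257, 0.002] -12.5
[0.0031, 0.0307, 0.002] -15.0
[0.0046, 0.0358, 0.002] -17.5
[0.0062, 0.0407, 0.002] -20.0
```

Request:
move_arm:
  increments:
    - [0.0001,0.0052,0.001,-2.5,47]
    - [0.0005,0.0105,0.001,-5,47]
    - [0.001,0.0157,0.001,-7.5,47]
    - [0.0018,0.0208,0.001,-10,47]
    - [0.0028,0.026,0.001,-12.5,47]
    - [0.0041,0.031,0.001,-15,47]
    - [0.0056,0.0361,0.001,-17.5,47]
    - [0.0072,0.041,0.001,-20,47]

```text
time_s: 4.83
position: [0.6781, -0.0561, 0.1425]
eef_rot: [0.138, 0.99, -0.001, 0.001]
wrist_force: [-1.3, -1.9, -0.5]
width: 0.0401
grasp_force: 1.3
```

Request:
move_arm:
  increments:
    - [0.0001,0.0052,0,-2.5,47]
    - [0.0005,0.0105,0,-5,47]
    - [0.001,0.0157,0,-7.5,47]
    - [0.0018,0.0208,0,-10,47]
    - [0.0028,0.026,0,-12.5,47]
    - [0.0041,0.031,0,-15,47]
    - [0.0056,0.0361,0,-17.5,47]
    - [0.0072,0.041,0,-20,47]

```text
time_s: 5.5
position: [0.6824, -0.0146, 0.1425]
eef_rot: [-0.036, 0.999, -0.001, 0.0]
wrist_force: [-1.9, -3.0, -0.7]
width: 0.0401
grasp_force: 1.2
```

Run:
```python
from h import *
s=sense();d=s['position'][:2]-AX;a=np.degrees(np.arctan2(d[1],d[0]))
print(s['position'],np.hypot(*d),a,s['width'],s['wrist_force'])
inc([(*arc(b),.141,b+90) for b in (4,14,24)])
```

```text
[ 0.68241813 -0.01463441  0.14247242] 0.12019581502935098 3.895431327088162 0.04013088650550968 [-1.8601984  -3.00009248 -0.73288027]
[0.0002, 0.0002, 0.0015] 0.1
[0.002, 0.0211, 0.0014] -9.9
[0.0074, 0.0413, 0.0014] -19.9
```

Request:
move_arm:
  increments:
    - [0.0001,0.0052,0,-2.5,47]
    - [0.0005,0.0105,0,-5,47]
    - [0.001,0.0157,0,-7.5,47]
    - [0.0018,0.0208,0,-10,47]
    - [0.0028,0.026,0,-12.5,47]
    - [0.0041,0.031,0,-15,47]
    - [0.0056,0.0361,0,-17.5,47]
    - [0.0072,0.041,0,-20,47]

```text
time_s: 6.17
position: [0.6724, 0.0257, 0.1425]
eef_rot: [-0.209, 0.978, -0.001, 0.0]
wrist_force: [-1.6, -2.8, -0.1]
width: 0.04
grasp_force: 1.2
```

Request:
move_arm:
  increments:
    - [0.0001,0.0052,0,-2.5,47]
    - [0.0005,0.0105,0,-5,47]
    - [0.001,0.0157,0,-7.5,47]
    - [0.0018,0.0208,0,-10,47]
    - [0.0028,0.026,0,-12.5,47]
    - [0.0038,0.03,0,-14.5,47]
    - [0.0046,0.033,0,-16,47]
    - [0.0046,0.033,0,-16,47]

```text
time_s: 6.83
position: [0.6548, 0.0545, 0.1424]
eef_rot: [-0.343, 0.939, -0.0, 0.001]
wrist_force: [-0.6, 0.2, 0.2]
width: 0.0403
grasp_force: 0.0
```

Run:
```python
from h import *
s=sense();d=s['position'][:2]-AX;a=np.degrees(np.arctan2(d[1],d[0]))
print(s['position'],np.hypot(*d),a,s['width'],s['wrist_force'])
save('top','t2.png',(300,160,440,290),5.5)
```

```text
[0.65476709 0.05454876 0.14240437] 0.12039953014869378 39.97356447621687 0.04028277883932924 [-0.60888608  0.23904332  0.23488114]
```

View pics/t2.png

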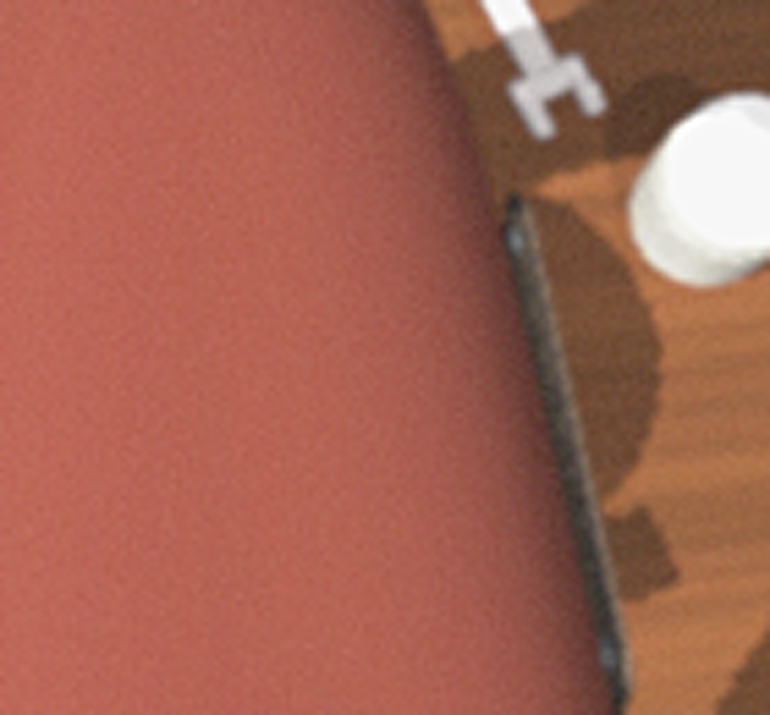

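The arm hides the ring in the top view. I'll lift clear and move left to look.

Request:
move_arm:
  increments:
    - [0,0,-0.02,0,47]
    - [0,0,-0.045,0,47]
    - [0,0,-0.075,0,47]
    - [-0.01,0.012,-0.1,0,47]
    - [-0.03,0.036,-0.1,0,47]
    - [-0.05,0.06,-0.1,0,47]
    - [-0.07,0.084,-0.1,0,47]
    - [-0.09,0.108,-0.1,0,47]

```text
time_s: 7.55
position: [0.6542, 0.1962, 0.2419]
eef_rot: [-0.341, 0.94, 0.0, 0.0]
wrist_force: [1.5, -0.3, -0.2]
width: 0.0402
grasp_force: 0.0
```

Request:
move_arm:
  increments:
    - [-0.02,0.024,0,0,47]
    - [-0.04,0.048,0,0,47]
    - [-0.06,0.072,0,0,47]
    - [-0.08,0.096,0,0,47]
    - [-0.1,0.12,0,0,47]
    - [-0.11,0.132,0,0,47]
    - [-0.11,0.132,0,0,47]
    - [-0.11,0.132,0,0,47]

```text
time_s: 8.22
position: [0.6532, 0.3676, 0.2409]
eef_rot: [-0.342, 0.94, 0.0, -0.0]
wrist_force: [-0.4, -0.5, -0.0]
width: 0.0404
grasp_force: 0.0
```

Run:
```python
from h import *
save('top','t3.png',(310,170,400,260),6.6)
print(sense()['position'])
```

```text
[0.65351176 0.36646521 0.24116889]
```

View pics/t3.png

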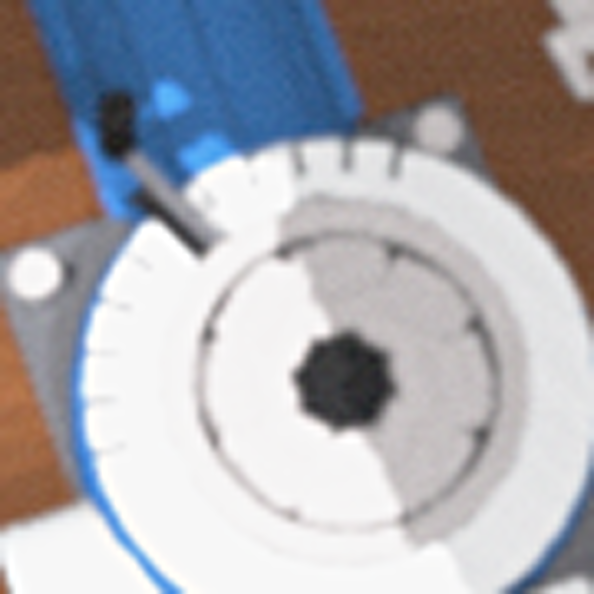

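The bar's centre line runs about (134,158) to (212,238), with the mark showing just on its lower-left side. The post top is at about (116,103).

Run:
```python
from h import *
P=lambda x,y,z: ray('top',(310+(x+.5)/6.6-.5,170+(y+.5)/6.6-.5),z)
f=lambda v:(np.hypot(*(v[:2]-AX)).round(4),np.degrees(np.arctan2(*(v[:2]-AX)[::-1])).round(2))
for n,v in dict(b1=P(134,158,.114),b2=P(212,238,.114),post=P(116,103,.155),hole=P(345,381,.112),mark_in=P(204,252,.1025)).items(): print(n,v.round(4),*f(v))
b=AX
P0=lambda x,y,z: ray('top',(300+(x+.5)/5.5-.5,160+(y+.5)/5.5-.5),z)
print(f(P0(172,218,.1025)),f(P0(225,268,.1025)))
# fine mark centroid from fresh picture at outer part + expected pixel of bar edges at mark angle
for a in (34,38,40):
  print(a,[((proj('top',np.append(arc(a,r),.114))-[310,170]+.5)*6.6).round(0).tolist() for r in(.07,.097,.11)])
for a in (38,40):
  print('mark',a,[((proj('top',np.append(arc(a,r),.1025))-[300,160]+.5)*5.5).round(0).tolist() for r in(.068,.086,.104)])
```

```text
b1 [0.6534 0.0423 0.114 ] 0.1118 35.61
b2 [0.6206 0.0177 0.114 ] 0.0709 34.89
post [0.663 0.048 0.155] 0.1229 35.17
hole [ 0.5638 -0.0232  0.112 ] 0.0014 -17.95
mark_in [0.6184 0.0205 0.1025] 0.0707 37.74
(np.float64(0.1019), np.float64(38.78)) (np.float64(0.0697), np.float64(38.52))
34 [[216.0, 238.0], [168.0, 183.0], [144.0, 157.0]]
38 [[206.0, 247.0], [154.0, 195.0], [129.0, 170.0]]
40 [[202.0, 252.0], [147.0, 202.0], [121.0, 178.0]]
mark 38 [[229.0, 270.0], [200.0, 242.0], [171.0, 213.0]]
mark 40 [[226.0, 274.0], [196.0, 246.0], [166.0, 219.0]]
```

```bash
cat >> h.py <<'E'
def darkfit(path,p1,p2,off,s,z,w=14,inv=False):
    "sub-pixel centre line: dark-weighted centroid across line p1-p2; returns angles about AX"
    g=255-cv2.imread(path,0).astype(float);p1,p2=np.array(p1,float),np.array(p2,float)
    t=(p2-p1)/np.linalg.norm(p2-p1);n=np.array([-t[1],t[0]]);k=np.arange(-w,w+1);o=[]
    for u in np.linspace(0,1,9):
        c=p1+u*(p2-p1);q=(c+np.outer(k,n)).astype(np.float32)
        v=cv2.remap(g.astype(np.float32),q[None,:,0],q[None,:,1],cv2.INTER_LINEAR)[0];v=np.clip(v-(v.min()+.4*(v.max()-v.min())),0,None)
        c=c+n*(v@k)/v.sum();o.append(ray('top',np.array(off)+(c+.5)/s-.5,z)[:2])
    d=np.array(o)-AX;return np.degrees(np.arctan2(d[:,1],d[:,0])).round(2)
E
python3 - <<'E'
from h import *
print(darkfit('pics/topz.png',(185,231),(222,265),(300,160),5.5,.1025))
inc([(*arc(36.5),.242,126.5+3.5),(*arc(36.5),.142,126.5+3.5)])
E
```

```text
[38.85 38.75 38.65 38.62 38.69 38.65 38.53 38.46 38.35]
[0.2001, -0.2471, -0.0008] -0.0
[0.2001, -0.2471, 0.0992] -0.0
```

Request:
move_arm:
  increments:
    - [0.02,-0.0244,0,0,47]
    - [0.045,-0.055,0,0,47]
    - [0.07,-0.0854,0,0,47]
    - [0.095,-0.116,0,0,47]
    - [0.12,-0.1464,0,0,47]
    - [0.145,-0.177,0,0,47]
    - [0.165,-0.2013,0,0,47]
    - [0.18,-0.2196,0,0,47]

```text
time_s: 8.93
position: [0.6563, 0.0781, 0.242]
eef_rot: [-0.34, 0.94, -0.0, 0.0]
wrist_force: [0.1, 0.2, 0.2]
width: 0.0402
grasp_force: 0.0
```

Request:
move_arm:
  increments:
    - [0.012,-0.0146,0,0,47]
    - [0.02,-0.0244,0,0,47]
    - [0.02,-0.0244,0.015,0,47]
    - [0.02,-0.0244,0.04,0,47]
    - [0.02,-0.0244,0.065,0,47]
    - [0.02,-0.0244,0.085,0,47]
    - [0.02,-0.0244,0.098,0,47]
    - [0.02,-0.0244,0.098,0,47]

```text
time_s: 9.6
position: [0.655, 0.0506, 0.1404]
eef_rot: [-0.342, 0.94, 0.001, -0.002]
wrist_force: [0.1, -0.2, -0.2]
width: 0.0404
grasp_force: 0.0
```

Run:
```python
from h import *
s=sense();d=s['position'][:2]-AX;a=np.degrees(np.arctan2(d[1],d[0]))
print(s['position'],np.hypot(*d),a,s['width'],s['wrist_force'])
inc([(*arc(b),.142,b+90) for b in (40,43.8,44.2)])
```

```text
[0.65500773 0.05063516 0.14039473] 0.11811182438027648 38.44350565310098 0.04040812904692357 [ 0.14209219 -0.20248892 -0.24562421]
[-0.0019, 0.0032, -0.0016] -0.1
[-0.0017, 0.0112, -0.0016] -3.9
[-0.0016, 0.012, -0.0016] -4.3
```

Request:
move_arm:
  increments:
    - [-0.001,0.0018,-0.001,-0.5,47]
    - [-0.0018,0.0035,-0.001,-1,47]
    - [-0.0018,0.0053,-0.001,-1.5,47]
    - [-0.0018,0.007,-0.001,-2,47]
    - [-0.0018,0.0085,-0.001,-2.6,47]
    - [-0.0017,0.0097,-0.001,-3.2,47]
    - [-0.0017,0.0107,-0.001,-3.7,47]
    - [-0.0017,0.0115,-0.001,-4,47]

```text
time_s: 10.27
position: [0.6513, 0.061, 0.1447]
eef_rot: [-0.375, 0.927, -0.0, 0.0]
wrist_force: [1.7, -0.8, 1.2]
width: 0.04
grasp_force: 1.3
```

Run:
```python
from h import *
s=sense();d=s['position'][:2]-AX;a=np.degrees(np.arctan2(d[1],d[0]))
print(s['position'],np.hypot(*d),a,s['width'],s['wrist_force'],s['grasp_force'])
```

```text
[0.65133562 0.06103425 0.1446837 ] 0.12214724012597662 43.3408962397655 0.04001923516511045 [ 1.68915755 -0.84240116  1.20003732] 1.3231829926371574
```

Request:
move_arm:
  increments:
    - [0,0.0005,0,0,47]
    - [0,0.001,0,0,47]
    - [0,0.0014,0,0,47]
    - [0,0.0014,0,0,47]
    - [0,0.0014,0,0,47]
    - [0,-0.001,0,0,47]
    - [0,-0.004,0,0,47]
    - [0,-0.005,0,0,47]

```text
time_s: 10.93
position: [0.6542, 0.0572, 0.1439]
eef_rot: [-0.375, 0.927, 0.0, -0.001]
wrist_force: [-1.1, 0.5, -0.4]
width: 0.04
grasp_force: 0.0
```

Request:
move_arm:
  increments:
    - [0,0,-0.02,0,47]
    - [0,0,-0.045,0,47]
    - [0,0,-0.075,0,47]
    - [-0.01,0.012,-0.1,0,47]
    - [-0.03,0.036,-0.1,0,47]
    - [-0.05,0.06,-0.1,0,47]
    - [-0.07,0.084,-0.1,0,47]
    - [-0.09,0.108,-0.1,0,47]

```text
time_s: 11.6
position: [0.6438, 0.1987, 0.2442]
eef_rot: [-0.374, 0.927, 0.0, -0.0]
wrist_force: [0.2, -0.0, -0.6]
width: 0.0402
grasp_force: 0.0
```

Request:
move_arm:
  increments:
    - [-0.02,0.024,0,0,47]
    - [-0.04,0.048,0,0,47]
    - [-0.06,0.072,0,0,47]
    - [-0.08,0.096,0,0,47]
    - [-0.1,0.12,0,0,47]
    - [-0.11,0.132,0,0,47]
    - [-0.11,0.132,0,0,47]
    - [-0.11,0.132,0,0,47]

```text
time_s: 12.27
position: [0.6311, 0.3696, 0.2435]
eef_rot: [-0.375, 0.927, -0.0, -0.001]
wrist_force: [-0.4, -1.0, -0.2]
width: 0.0404
grasp_force: 0.0
```

Run:
```python
from h import *
save('top','t4.png',(310,170,400,260),6.6)
print(sense()['position'])
```

```text
[0.63149019 0.36867977 0.24373966]
```

View pics/t4.png

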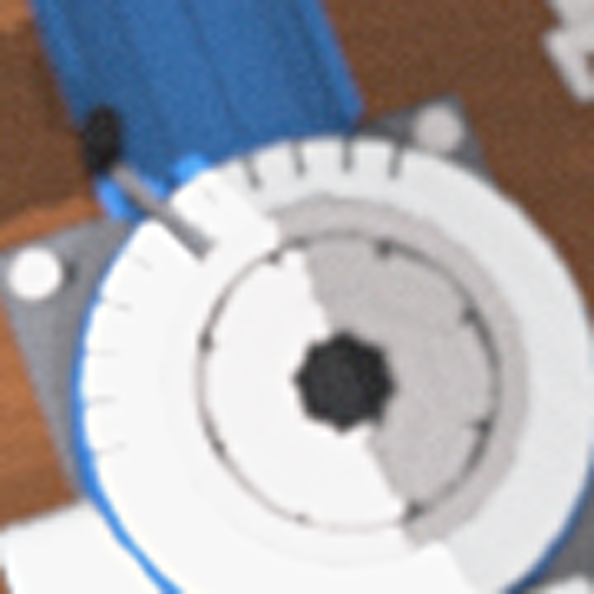

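The bar now runs from about (119,172) to (208,248) and covers the mark. Next I'll quantify the angle.

Run:
```python
from h import *
print('bar',darkfit('pics/t4.png',(135,185),(200,241),(310,170),6.6,.114,16))
print('bar before',darkfit('pics/t3.png',(140,163),(205,228),(310,170),6.6,.114,9))
for n,z in(('t3',(116,103)),('t4',(101,119))):
    v=ray('top',np.array([310,170])+(np.array(z)+.5)/6.6-.5,.155)[:2]-AX;print(n,np.hypot(*v),np.degrees(np.arctan2(v[1],v[0])))
i=cv2.imread('pics/t4.png')[130:280,70:250];cv2.imwrite('pics/t4z.png',cv2.resize(i,None,fx=3.3,fy=3.3,interpolation=cv2.INTER_CUBIC))
for a in(37,38,39): print(a,[[((proj('top',np.append(arc(a,r)+o*np.array([-np.sin(np.radians(a)),np.cos(np.radians(a))]),.114))-[310,170]+.5)*6.6).round(0).tolist() for o in(-.003,.003)] for r in(.08,.1)])
```

```text
bar [39.27 41.11 41.75 41.09 39.68 39.62 39.68 39.47 39.43]
bar before [33.98 33.74 33.64 33.48 33.82 35.96 35.62 35.97 35.83]
t3 0.12293129734467638 35.173396625938146
t4 0.12230854426082766 38.81675552443774
37 [[[196.0, 220.0], [184.0, 231.0]], [[157.0, 181.0], [145.0, 192.0]]]
38 [[[193.0, 222.0], [181.0, 234.0]], [[154.0, 184.0], [142.0, 195.0]]]
39 [[[190.0, 225.0], [178.0, 236.0]], [[150.0, 187.0], [139.0, 199.0]]]
```

View pics/t4z.png

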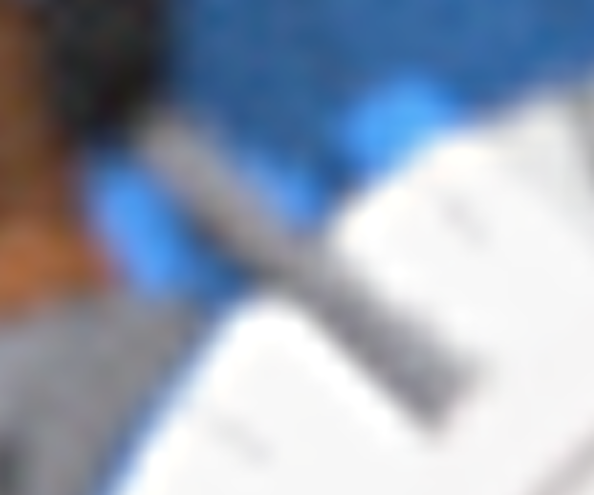

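The lever is at 38.3–38.8° against the mark at 38.65°, so it is aligned. On to the clamp with the gripper shut.

```bash
cat >> h.py <<'E'
Y=np.radians(13.8);XB=np.array([np.cos(Y),np.sin(Y)]);YB=np.array([-np.sin(Y),np.cos(Y)])
PV=AX-.109*XB-.035*YB
def pad(f): return PV+.054*np.cos(np.radians(f))*YB, .114+.054*np.sin(np.radians(f))
E
python3 - <<'E'
from h import *
p,z=pad(50);print(PV,p,z,pad(0))
inc([(*p,.235,103.8)])
E
```

```text
[ 0.46499503 -0.08278985] [ 0.45671541 -0.04908126] 0.15536639992842483 (array([ 0.45211423, -0.0303486 ]), np.float64(0.114))
[0.416, -0.179, 0.0092] 30.2
```

Request:
move_arm:
  increments:
    - [0.02,-0.0086,0,0,0]
    - [0.046,-0.0198,0,0,0]
    - [0.073,-0.0314,0,0,0]
    - [0.1,-0.043,0,0,0]
    - [0.127,-0.0547,0,0,0]
    - [0.154,-0.0663,0,0,0]
    - [0.181,-0.0779,0,0,0]
    - [0.208,-0.0895,0,0,0]

```text
time_s: 12.98
position: [0.5432, 0.1575, 0.2445]
eef_rot: [-0.374, 0.928, -0.0, 0.0]
wrist_force: [0.4, 0.2, 0.6]
width: -0.0001
grasp_force: 0.0
```

Request:
move_arm:
  increments:
    - [0.03,-0.0129,0,4,0]
    - [0.06,-0.0258,0,8,0]
    - [0.09,-0.0387,0,13,0]
    - [0.12,-0.0516,0,18,0]
    - [0.15,-0.0645,0,23,0]
    - [0.18,-0.0775,0,27,0]
    - [0.2,-0.0861,0,30,0]
    - [0.208,-0.0895,0,30,0]

```text
time_s: 13.65
position: [0.455, -0.0518, 0.2446]
eef_rot: [-0.118, 0.993, -0.0, -0.0]
wrist_force: [0.1, -0.5, 0.2]
width: -0.0001
grasp_force: 0.0
```

Run:
```python
from h import *
s=sense();print(s['position'],s['width'],s['wrist_force'])
L=[]
for f in(50,40,30,20,10,0):
    p,z=pad(f);L.append((*p,z+.005+.011+.004*f/50,103.8))
inc(L)
save('side','s2.png',(210,130,410,290),4)
```

```text
[ 0.45498036 -0.05184559  0.24456343] -0.00013711917559301626 [ 0.05264549 -0.4982941   0.16878538]
[-0.0024, 0.0023, 0.0692] -0.2
[-0.0023, 0.009, 0.0766] -0.2
[-0.0023, 0.0144, 0.0852] -0.2
[-0.0023, 0.0184, 0.0945] -0.2
[-0.0023, 0.0208, 0.1044] -0.2
[-0.0023, 0.0217, 0.1145] -0.2
```

View pics/s2.png

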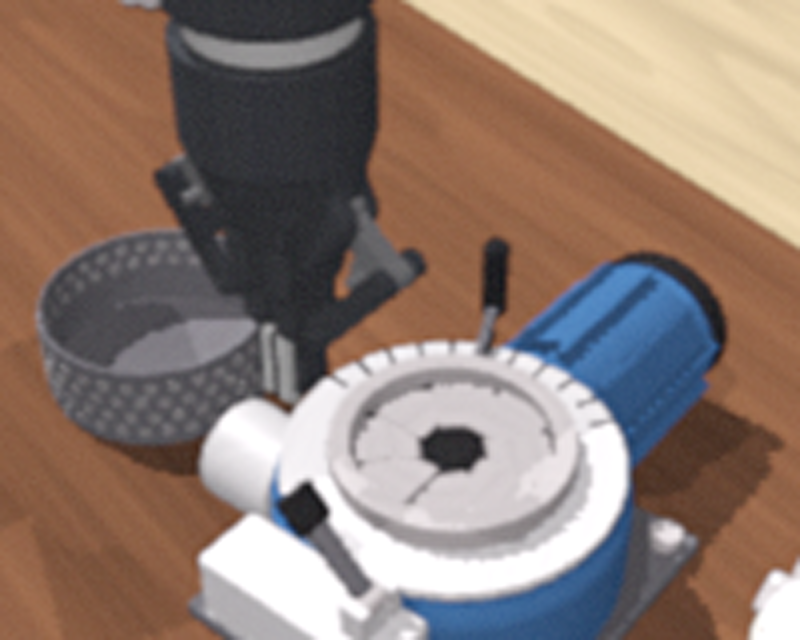

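The side crop shows the shut fingers above the clamp pad (303,508), with the lever still in place over the mark at (487,345). I'll press along the pad's arc.

Request:
move_arm:
  increments:
    - [-0.001,0.001,0.02,0,0]
    - [-0.002,0.002,0.04,0,0]
    - [-0.0023,0.0023,0.052,0,0]
    - [-0.0023,0.003,0.058,0,0]
    - [-0.0023,0.004,0.062,0,0]
    - [-0.0023,0.005,0.066,0,0]
    - [-0.0023,0.0065,0.07,0,0]
    - [-0.0023,0.008,0.074,0,0]

```text
time_s: 14.37
position: [0.4575, -0.0399, 0.1707]
eef_rot: [-0.122, 0.993, 0.0, 0.001]
wrist_force: [-2.5, 6.1, 8.3]
width: 0.0001
grasp_force: 7.1
```

Request:
move_arm:
  increments:
    - [0,0.002,0.004,0,0]
    - [0,0.0038,0.008,0,0]
    - [0,0.0055,0.012,0,0]
    - [0,0.0072,0.016,0,0]
    - [0,0.009,0.02,0,0]
    - [0,0.0105,0.024,0,0]
    - [0,0.0115,0.028,0,0]
    - [0,0.0125,0.032,0,0]

```text
time_s: 15.03
position: [0.4538, -0.0263, 0.1384]
eef_rot: [-0.123, 0.992, 0.002, 0.0]
wrist_force: [0.5, 0.3, 1.9]
width: -0.0002
grasp_force: 0.8
```

Request:
move_arm:
  increments:
    - [0,-0.001,0.002,0,0]
    - [0,-0.002,0.004,0,0]
    - [0,-0.003,0.006,0,0]
    - [0,-0.003,0.0075,0,0]
    - [0,-0.003,0.0085,0,0]
    - [0,-0.003,0.0095,0,0]
    - [0,-0.003,0.0105,0,0]
    - [0,-0.003,0.011,0,0]

```text
time_s: 15.7
position: [0.4553, -0.0315, 0.1292]
eef_rot: [-0.122, 0.993, -0.0, 0.001]
wrist_force: [-10.6, 2.9, 36.6]
width: -0.0001
grasp_force: 18.5
```

The force has risen sharply at the expected height, so the clamp is on its stop. I'll lift away and check.

Request:
move_arm:
  increments:
    - [0,0,-0.005,0,0]
    - [0,0,-0.02,0,0]
    - [0,0,-0.045,0,0]
    - [0,0,-0.075,0,0]
    - [0,0,-0.1,0,0]
    - [0,0.03,-0.11,0,0]
    - [0,0.06,-0.11,0,0]
    - [0,0.09,-0.11,0,0]

```text
time_s: 16.37
position: [0.4333, 0.0565, 0.2382]
eef_rot: [-0.121, 0.993, -0.0, 0.001]
wrist_force: [0.4, 0.6, -0.3]
width: 0.0001
grasp_force: 0.0
```

Request:
move_arm:
  increments:
    - [0,0.03,0,0,0]
    - [0,0.06,0,0,0]
    - [0,0.09,0,0,0]
    - [0,0.12,0,0,0]
    - [0,0.15,0,0,0]
    - [0,0.17,0,0,0]
    - [0,0.18,0,0,0]
    - [0,0.18,0,0,0]

```text
time_s: 17.03
position: [0.3891, 0.232, 0.2372]
eef_rot: [-0.123, 0.992, -0.0, -0.0]
wrist_force: [0.5, -0.4, -0.3]
width: 0.0001
grasp_force: 0.0
```

Run:
```python
from h import *
a=vision.read_camera('top')[165:290,300:445,::-1];b=vision.read_camera('side')[170:295,240:385,::-1]
cv2.imwrite('pics/f.png',cv2.resize(np.vstack([a,b]) if 0 else np.hstack([a,b]),None,fx=2.7,fy=2.7,interpolation=cv2.INTER_CUBIC))
for f in(50,0):
    p,z=pad(f)
    for c,o in(('top',(300,165)),('side',(240,170))): print(f,c,((proj(c,np.append(p,z))-o)*2.7).round())
print(sense()['wrist_force'],sense()['position'])
```

```text
50 top [220. 284.]
50 side [123. 231.]
0 top [193. 296.]
0 side [106. 258.]
[-0.98866888  0.60360574  0.00430299] [0.38960125 0.23029066 0.23719541]
```

View pics/f.png

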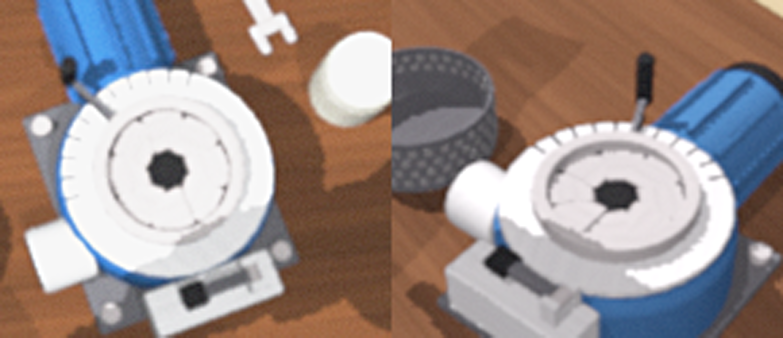

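The clamp pad is at (193,294) in the top view and (109,260) in the side view, which matches fully down. The lever still covers the mark, so I'm handing in.

```bash
python3 -c "
from cell import job;print(job.job_done())"
```

```text
the job is handed in; nothing more can be done
None
```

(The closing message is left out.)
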